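# Empty the drop-bottom vial bin into the tray

## Task

Empty the raised white drop-bottom bin: by its upright black grip, slide the blue tray under the bin, grip end towards you, until it is fully home against the back stop, and only then push the red trip lever away from you so that the floor drops and all three vials fall into the tray. Then draw the tray straight back out until it is wholly clear of the stand, and leave it flat on the worktop with the three vials in it. Do not disturb the blue-capped stain bottle, the red-lidded cup or the small box nearby.

Things in the scene. Friction and masses are not known exactly. Their poses are not given: they have to be found in the camera images.
- stand: fixed stand carrying the white open-topped bin. Origin on the worktop under the bin's centre; +x points from the tray entry (robot side) to the back stop, -y to the side with the red lever. Bin outside 104 mm (x) by 106 mm (y), underside 135 mm and rim 188 mm above the worktop. Legs at x = -52 and +55 mm, y = +-71 mm; the tray lane between them runs along x at y = 0
- tray_home (a point): fixed point where the tray's centre lies when it is fully home: stand x = -15 mm, y = 0, 22.5 mm above the worktop; axes as the stand's. The lane is 132 mm wide between guide rails (26 mm high, stand x = -53 to +59 mm) with flared lead-ins from x = -82 mm; rubber buffers on the back stop end it at x = +55 mm
- floor (a joint): hinge of the bin's aluminium floor, along its back edge (stand x = +46 mm, z = 140 mm): 0 = shut and latched, grows as it swings down, 1.25 rad = open against its stop. Falls by itself once released, then hangs freely, front edge about 50 mm above the worktop (tray rim: 45 mm); a load drawn out under it swings it up harmlessly
- lever (a joint): hinge of the red trip lever on the stand's -y side: 0 = at rest, holding the floor; grows as the knob is pushed along stand +x; the floor is let go at about 0.3 rad, end stop 0.6 rad. Spring-returned, 1 N at the knob at first, 2.5 N at the end. Axis parallel to stand y at stand x = -38 mm, z = 174 mm, 82 mm below the knob
- lever_knob (a point): centre of the red ball knob, 24 mm diameter, on top of the trip lever; at rest at stand x = -38 mm, y = -82 mm, z = 256 mm, 68 mm above the bin's rim. The lever below it is a flat red bar 12 mm (x) by 6 mm (y)
- tray_center (a point): loose blue open tray, 0.3 kg, 140 mm (x) by 116 mm (y) outside, 45 mm high, walls 3 mm. This point is at its centre, half-way up (22.5 mm above its underside); x points from the grip end to the other end, z up
- tray_grip (a point): centre of the tray's upright black rubber grip, 24 mm (tray x) by 18 mm (tray y), 50 mm tall, from 123 to 173 mm above the worktop, on a 14 x 12 mm steel stem; 78 mm from the tray's centre along tray -x, 148 mm above the worktop. Pinch it across its 18 mm (tray y) from above. Axes as the tray's
- vial_1_center (a point): centre of the capped vial with the white cap, 84 mm long, 26 mm diameter at the cap, 30 g; lies in the bin at first (its z axis runs along it, to the cap)
- vial_2_center (a point): centre of the capped vial with the teal cap, 78 mm long, 26 mm diameter at the cap, 30 g; lies in the bin at first
- vial_3_center (a point): centre of the capped vial with the black cap, 70 mm long, 26 mm diameter at the cap, 30 g; lies in the bin at first
- stain_blue: bystander: white dropper bottle with a blue cap, 36 mm diameter, 97 mm high, standing; origin under its centre
- specimen_cup_red: bystander: specimen cup with a red lid, 65 mm diameter, 66 mm high, standing; origin under its centre
- film_box: bystander: small black and yellow cardboard box, 40 x 55 x 32 mm; origin under its centre
Not all that is in view belongs to the job. Leave any pink look-alike of the part that bears vial_3_center alone.

How it is judged:
By the outcome, as a careful person would: the job done as asked, in the order asked, and still so for the second after the job is handed in, with the robot touching nothing.
It also fails if it takes over 67 s, if anything falls off the work surface, if the arm or the gripper's body presses on something with over 40 N, if the wrist force passes 120 N, or if a joint passes its speed limit or range.

## Robot

A 7-joint arm with a two-finger parallel gripper is mounted at the origin on a cart in front of the work surface, level with it; the furniture and walls round the work are solid. World frame = base frame: x ahead of the robot, y to its left, z up, the work surface at z = 0. Lengths are in m, angles in rad, forces in N, time in s.
With the tool pointing down it reaches from about 0.425 to 0.875 m from the base axis. Payload 8.4 kg.
Tool frame: the origin (TCP) lies at the very end of the fingers, on their centre line; the grasp point (between the pads) lies 19 mm behind it; z points along the fingers, y is the line along which they close (so a half turn about z gives the same grasp; the last joint's range is limited). The gripper opens to 85 mm and grips with 20 to 120 N. Pads are 22 mm wide; open, the fingers measure 114 mm over their backs; the gripper's body (76 mm by 85 mm) begins 54 mm behind the grasp point. The pads swing forward as they close: fully open they stand 13 mm farther back than shut.
Start: joints at [1.13, 0.333, 0.04, 1.465, -0.013, 1.343, -0.059], TCP at [0.218, -0.612, 0.231] pointing down, gripper open.
Joint ranges: [-2.58, 2.58], [-0.38, 2.09], [-1.3, 1.39], [0.25, 2.4], [-1.5, 4.64], [0.08, 2.09], [-2.65, 2.65]. Speed limits (rad/s): [2.22, 2.22, 2.79, 2.79, 3.14, 3.14, 3.14].

## Interface

Orientations are given as [roll, pitch, yaw] about the fixed x, y, z axes, in that order (R = Rz(yaw) Ry(pitch) Rx(roll)).
In Python, from bench import manip gives the robot as it stands. The module is installed in compiled form; this text tells all that it offers.
- The arm moves only by the tool arm_command, never from a script. Its argument "increments" is a list that holds one entry, the list of rows, each a list of 5 numbers: the gripper command: -1 is fully open, 1 is shut, values between are in proportion, then the shift along the world's x, y, z in mm, then the turn about the world's z in degrees. A call has 1 to 20 rows; each row shifts and turns the commanded pose from where the row before left it; what a row does not reach is not made up. A row lasts 1/10 s, in which the tool goes at most 50 mm and 8.59 degrees, less where a joint would pass 70% of its speed; a pose out of reach is approached as far as the arm can. A call with a gripper value outside its range is refused whole. The fingers move at their own pace and stop on an object; "squeeze" is the grip in N (left out, the last holds). Time passes only in rows, so rows that do not move let the fingers close. It gives the time, the measured TCP pose, the force, the opening and the grip force at its end, in the units of the state.
- manip.sense(): the state, without advancing time (a new reading comes with each control period).
- manip.read_camera(name): name is "side" or "top"; returns a dict with "color" (420x560x3 uint8, red, green, blue), "z_map" (420x560 float32, m along the optical axis (not along the pixel's ray), 0 where there is no reading), "camera_matrix" (3x3 intrinsics, pixels), "D" ([k1, k2, p1, p2, k3] as OpenCV has them; the pictures are not rectified), "world_from_camera" (4x4, takes a point from camera to world coordinates). Camera axes: x right, y up, looking along -z (the intrinsics and any distortion apply to the point x, -y, -z); pixel columns grow to the right and rows downward; lengths in m; the calibration is good to about 2 mm. A picture is of the moment at which its call begins.
- manip.finish_job(): hands the job in; it is judged then, once.
Trained networks look in a picture, given as the dict that the camera call returned (one of the last four; its "shot" number tells which), for a name from the list of things; names that differ only in an ending like _2 or _b are one class to them, and where a whole thing is asked for, a point or a joint stands for the part that bears it (a point fixed in the world has none). Each returns a list of dicts, best first, with "confidence" (0 to 1); they miss things now and then, are a little off and sometimes report something else, mostly with a low value. They report only what shows in the picture. A call takes as long as a camera call. They do not tell look-alikes from the thing itself.
- manip.silhouettes(picture, query): "mask" (420x560 bool, what is visible of it) and "rect" ([left, top, right, bottom] in pixels, round what is visible of it).
- manip.pinpoint(picture, query): "point" ([column, row] in pixels: a listed point, or the origin of a listed thing).
The state is a dict: "time_s": time; "joint_positions": joint angles; "qvel": joint speeds; "joint_torque": joint torques, N m; "eef_pos": TCP position; "eef_rot": TCP orientation; "force": force on the tool from outside, world axes, zero at the start; "torque": the same for the moment, N m; "grip_width": opening from 0.0 (shut) to 1.0 (fully open); "grip_force": force on a finger pad.
Only numpy, scipy, OpenCV 4.12 (cv2) and the standard library are available. Lean on these libraries where they do the work, as an engineer would, in place of code of your own. Each camera call takes 0.05 s, during which the arm holds its last target. There are 200 camera calls.

## Working session

There is one attempt and no reset: what is moved stays moved. The work goes in short steps, Python scripts to look and compute and a tool call to move; the robot and the scene stay as the last step left them, time stands still between calls to the robot, and variables do not carry over. Pictures are saved under pics/ and viewed, at most 10 in all, crops included, and the job is handed in when it is done.

Besides the shell and the picture viewer there is one more tool, called after "Call:" by a JSON object that holds its "api" and its "payload", one argument or row to a line. arm_command: Moves the arm, as the interface text tells. Its arguments: {"type":"object","properties":{"increments":{"type":"array","items":{"type":"array","items":{"type":"array","items":{"type":"number"}}}},"squeeze":{"type":"number"}},"required":["increments"]}

```bash
mkdir -p pics; cat > h.py <<'E'
import numpy as np, cv2
from bench import manip
def ray(p,uv):
    n=cv2.undistortPoints(np.array([[uv]],float),p["camera_matrix"],np.array(p["D"],float))[0,0]
    return np.array([n[0],-n[1],-1.0])
def w(p,c): return (p["world_from_camera"]@np.r_[c,1])[:3]
def at_z(p,uv,z):
    T=p["world_from_camera"];d=T[:3,:3]@ray(p,uv);o=T[:3,3];return o+d*(z-o[2])/d[2]
def cloud(p,mask):
    r,c=np.nonzero(mask&(p["z_map"]>0));uv=np.stack([c,r],1).astype(float)
    n=cv2.undistortPoints(uv[:,None],p["camera_matrix"],np.array(p["D"],float))[:,0]
    z=p["z_map"][r,c];P=np.stack([n[:,0]*z,-n[:,1]*z,-z],1);T=p["world_from_camera"]
    return P@T[:3,:3].T+T[:3,3]
def save(p,n): cv2.imwrite("pics/"+n,p["color"][:,:,::-1])
E
cat > a.py <<'E'
from h import *
np.set_printoptions(precision=3,suppress=True)
Z=dict(stand=0,lever_knob=.256,tray_center=.0225,tray_grip=.148,stain_blue=0,specimen_cup_red=0,film_box=0,tray_home=.0225)
for cam in("top","side"):
    p=manip.read_camera(cam);save(p,cam+"0.png");print(cam,p["world_from_camera"][:3,3])
    for q,z in Z.items():
        try:
            for d in manip.pinpoint(p,q)[:2]: print(q,round(d["confidence"],2),np.array(d["point"]),at_z(p,d["point"],z))
        except Exception as e: print(q,e)
    for q in("tray_center","tray_grip","stand","lever_knob","stain_blue","specimen_cup_red","film_box"):
        for d in manip.silhouettes(p,q)[:1]:
            P=cloud(p,d["mask"]);print("M",q,round(d["confidence"],2),d["rect"],*np.percentile(P,[2,50,98],axis=0))
print(manip.sense())
E
python3 a.py; python3 -c "
import cv2,numpy as np
cv2.imwrite('pics/both.png',np.vstack([cv2.imread('pics/top0.png'),cv2.imread('pics/side0.png')])[:, :]) if 0 else None"
```

```text
top [0.366 0.241 1.215]
stand 0.56 [267.8 205.8] [0.651 0.253 0.   ]
lever_knob 0.58 [298.9 192.8] [0.618 0.178 0.256]
tray_grip 0.64 [254.2 292.6] [0.403 0.293 0.148]
stain_blue 0.63 [176.8 254.7] [0.522 0.513 0.   ]
specimen_cup_red 0.56 [386.3 260. ] [ 0.481 -0.072  0.   ]
film_box 0.83 [151.8 268.2] [0.487 0.583 0.   ]
M tray_center 0.91 [234.8, 237.6, 274.4, 299.7] [ 0.401  0.236 -0.002] [0.479 0.293 0.003] [0.546 0.348 0.171]
M tray_grip 0.9 [235.5, 240.1, 279.5, 298.0] [ 0.402  0.236 -0.002] [0.479 0.293 0.003] [0.546 0.348 0.171]
M stand 0.76 [238.2, 168.1, 305.9, 233.1] [0.594 0.164 0.001] [0.643 0.238 0.148] [0.708 0.326 0.263]
M stain_blue 0.71 [167.3, 246.1, 184.3, 266.0] [0.496 0.493 0.007] [0.51  0.503 0.067] [0.529 0.522 0.093]
M specimen_cup_red 0.6 [378.7, 244.1, 407.4, 266.8] [ 0.457 -0.106  0.017] [ 0.484 -0.074  0.064] [ 0.512 -0.045  0.069]
M film_box 0.94 [134.7, 256.5, 159.8, 279.1] [0.456 0.56  0.   ] [0.482 0.586 0.031] [0.512 0.615 0.037]
side [ 0.215 -0.543  0.794]
lever_knob 0.62 [309.2 196.3] [0.616 0.168 0.256]
tray_center 0.96 [243.4 252.8] [0.481 0.3  
[... 704 characters left out ...]
ed 0.93 [288.4, 334.3, 323.9, 375.7] [ 0.455 -0.11   0.001] [ 0.48  -0.09   0.063] [ 0.514 -0.051  0.066]
M film_box 0.47 [202.2, 191.6, 223.9, 211.7] [ 0.454  0.556 -0.001] [0.483 0.579 0.026] [0.513 0.621 0.035]
{'time_s': 1.6, 'joint_positions': array([ 1.13 ,  0.333,  0.04 ,  1.465, -0.013,  1.343, -0.058]), 'qvel': array([ 0.001, -0.001, -0.   ,  0.001, -0.001,  0.   ,  0.   ]), 'joint_torque': array([ -0.   , -65.83 ,   1.363, -40.58 ,   0.017,   0.003,  -0.   ]), 'eef_pos': array([ 0.218, -0.612,  0.231]), 'eef_rot': array([-3.141,  0.   ,  0.342]), 'force': array([-0.336, -0.277, -0.851]), 'torque': array([ 0.006,  0.05 , -0.009]), 'grip_force': 0.0, 'grip_width': 1.0001307056547204}
```

View pics/top0.png

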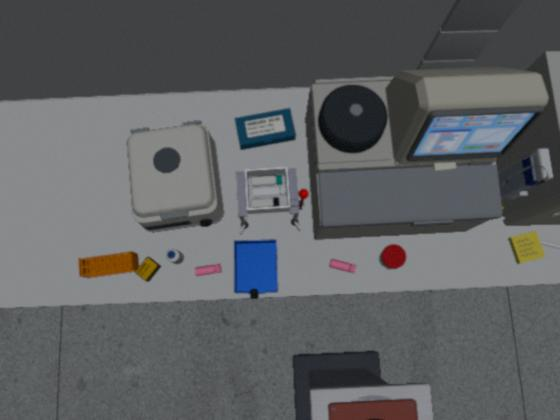

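View pics/side0.png

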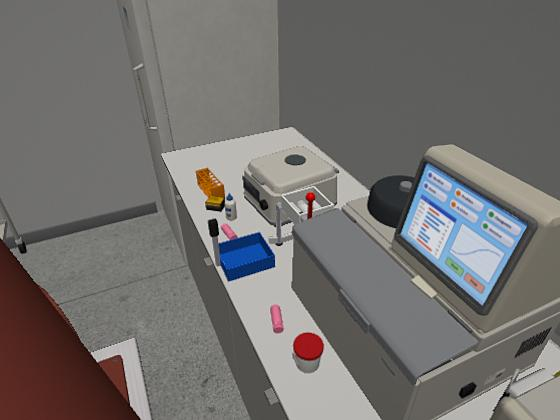

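```bash
cat > b.py <<'E'
from h import *
np.set_printoptions(precision=4,suppress=True)
full=np.ones((420,560),bool)
A=[]
for cam in("top","side"):
    p=manip.read_camera(cam)
    P=cloud(p,full); A.append(P)
    def box(n,x0,x1,y0,y1,z0,z1):
        m=(P[:,0]>x0)&(P[:,0]<x1)&(P[:,1]>y0)&(P[:,1]<y1)&(P[:,2]>z0)&(P[:,2]<z1);Q=P[m]
        if len(Q)<4: print(cam,n,len(Q));return
        print(cam,n,len(Q),"med",np.median(Q,0),"rng",Q.min(0),Q.max(0),"rect",cv2.minAreaRect((Q[:,:2]*1000).astype(np.float32)))
    box("tray",.37,.57,.21,.38,.036,.055)
    box("grip",.36,.45,.25,.34,.11,.18)
    box("griptop",.36,.45,.25,.34,.164,.18)
    box("rim",.57,.74,.18,.335,.180,.197)
    box("rail",.53,.74,.15,.36,.018,.032)
    box("knob",.57,.66,.14,.21,.235,.275)
    box("cab",.5,.9,-.35,.14,.05,.6)
    box("centrif",.5,.9,.35,.7,.1,.6)
p=manip.read_camera("top");c=p["color"][150:310,190:350,::-1];cv2.imwrite("pics/crop.png",cv2.resize(c,None,fx=3.7,fy=3.7,interpolation=cv2.INTER_CUBIC))
print(p["world_from_camera"],p["camera_matrix"])
E
python3 b.py
```

```text
top tray 256 med [0.4888 0.3146 0.0437] rng [0.406  0.2333 0.0364] [0.5497 0.3503 0.0502] rect ((477.1904296875, 291.731689453125), (116.1939926147461, 143.14955139160156), 88.8074951171875)
top grip 82 med [0.3994 0.2918 0.171 ] rng [0.3894 0.2836 0.1326] [0.4108 0.3018 0.1774] rect ((400.0938720703125, 292.7022399902344), (17.979005813598633, 21.076316833496094), 87.86919403076172)
top griptop 74 med [0.4001 0.2922 0.1714] rng [0.3894 0.2846 0.1657] [0.4108 0.3018 0.1774] rect ((400.1140441894531, 293.2455749511719), (16.891565322875977, 21.076316833496094), 87.86919403076172)
top rim 413 med [0.6426 0.244  0.1864] rng [0.5996 0.1812 0.18  ] [0.7057 0.304  0.1927] rect ((652.8082275390625, 242.74887084960938), (105.00129699707031, 121.63248443603516), 1.4203063249588013)
top rail 94 med [0.5813 0.2902 0.0249] rng [0.5441 0.1653 0.0186] [0.7114 0.3442 0.032 ] rect ((608.8533935546875, 263.6960144042969), (138.2852783203125, 196.6956024169922), 23.38625717163086)
top knob 87 med [0.614  0.1691 0.2628] rng [0.6048 0.1577 0.2528] [0.626  0.1785 0.2704] rect ((615.272216796875, 168.0600
[... 1603 characters left out ...]
, (17.995746612548828, 19.916179656982422), 89.63715362548828)
side cab 51365 med [ 0.6875 -0.2072  0.2339] rng [ 0.5    -0.3104  0.05  ] [0.8997 0.1311 0.4663] rect ((693.8988037109375, -86.75917053222656), (388.7867431640625, 446.9440612792969), 3.0230252742767334)
side centrif 3386 med [0.7019 0.4564 0.1543] rng [0.5857 0.3787 0.1   ] [0.8641 0.6023 0.171 ] rect ((721.6353759765625, 491.5723876953125), (277.4256286621094, 214.44833374023438), 3.610562801361084)
[[-0.043   0.9776 -0.206   0.3659]
 [-0.9991 -0.0431  0.0041  0.2407]
 [-0.0048  0.206   0.9785  1.2155]
 [ 0.      0.      0.      1.    ]] [[436.0201   0.     274.16  ]
 [  0.     436.0201 215.5687]
 [  0.       0.       1.    ]]
```

View pics/crop.png

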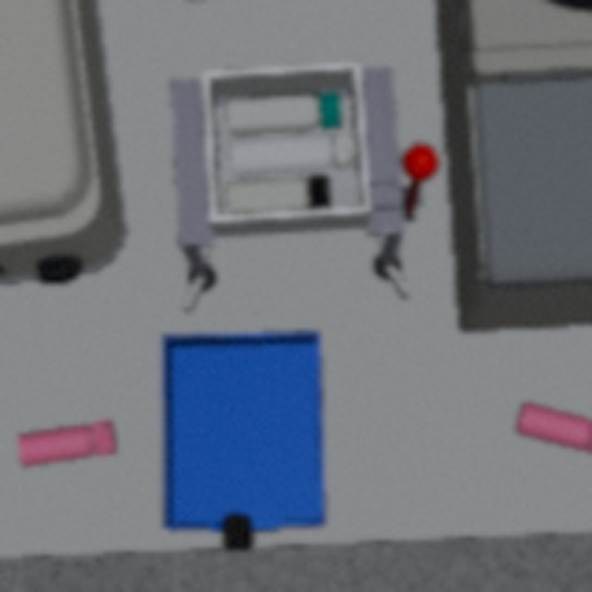

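```bash
cat > c.py <<'E'
from h import *
def bev(p,x0,x1,y0,y1,z,s=0.0005):
    # rows: x decreasing downward, cols: y decreasing to right
    xs=np.arange(x1,x0,-s);ys=np.arange(y1,y0,-s);X,Y=np.meshgrid(xs,ys,indexing="ij")
    T=np.linalg.inv(p["world_from_camera"]);P=np.stack([X,Y,np.full_like(X,z)],-1).reshape(-1,3)@T[:3,:3].T+T[:3,3]
    P=P*[1,-1,-1];uv,_=cv2.projectPoints(P,np.zeros(3),np.zeros(3),p["camera_matrix"],np.array(p["D"],float))
    uv=uv.reshape(*X.shape,2).astype(np.float32)
    return cv2.remap(p["color"],uv[...,0],uv[...,1],cv2.INTER_CUBIC)
def edge(img,roi,axis,x1,y1,s=0.0005,sign=0):
    """strongest gradient per line in roi (rows r0:r1, cols c0:c1), fit straight line; axis 0 -> edge across rows"""
    g=cv2.GaussianBlur(img.astype(np.float32),(0,0),3);r0,r1,c0,c1=roi
    G=(cv2.Sobel(g,cv2.CV_32F,0,1) if axis==0 else cv2.Sobel(g,cv2.CV_32F,1,0))[r0:r1,c0:c1]
    G=np.abs(G) if sign==0 else sign*G
    k=G.argmax(axis)+(r0 if axis==0 else c0);t=np.arange(c0,c1) if axis==0 else np.arange(r0,r1)
    ok=np.ones(len(t),bool)
    for _ in range(4):
        f=np.polyfit(t[ok],k[ok],1);ok=np.abs(np.polyval(f,t)-k)<3
    return f,ok.mean()
E
cat > d.py <<'E'
from c import *
p=manip.read_camera("top")
x1,y1=.73,.34
b=bev(p,.57,x1,.15,y1,.188)
x2,y2=.57,.37
t=bev(p,.39,x2,.21,y2,.045)
h=max(b.shape[0],t.shape[0]);pad=lambda i:np.pad(i,((0,h-i.shape[0]),(0,0),(0,0)))
o=np.hstack([pad(b),pad(t)]);print(b.shape,t.shape)
for k in range(0,o.shape[1],40): o[:6,k]=255
for k in range(0,h,40): o[k,:6]=255
cv2.imwrite("pics/bev.png",o[:,:,::-1])
E
python3 d.py
```

```text
(321, 381, 3) (360, 320, 3)
```

View pics/bev.png

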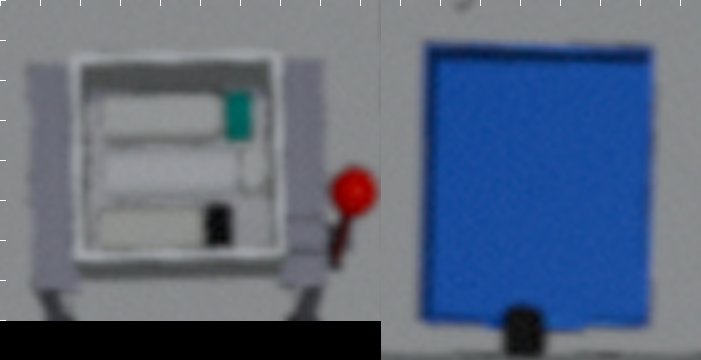

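```bash
cat > e.py <<'E'
from c import *
p=manip.read_camera("top")
def go(n,img,x1,y1,rois,s=.0005):
    g=img.min(2) if n=="rim" else img[...,2].astype(int)-img[...,0]
    for k,(roi,ax,sg) in rois.items():
        f,ok=edge(g,roi,ax,x1,y1,sign=sg);mid=np.polyval(f,(roi[2]+roi[3])/2 if ax==0 else (roi[0]+roi[1])/2)
        print(n,k,"pos",round((x1 if ax==0 else y1)-mid*s,4),"yaw deg",round(np.degrees(np.arctan(-f[0] if ax==0 else f[0])),2),round(ok,2))
b=bev(p,.57,.73,.15,.34,.188)
go("rim",b,.73,.34,dict(back=((40,62,85,270),0,1),front=((250,275,85,275),0,-1),left=((65,250,60,85),1,1),right=((65,180,270,295),1,-1)))
t=bev(p,.39,.57,.21,.37,.045)
go("tray",t,.57,.37,dict(far=((30,60,55,260),0,1),near=((310,335,50,110),0,-1),left=((60,300,25,60),1,1),right=((60,300,255,290),1,-1)))
q=manip.read_camera("side");go2=bev(q,.57,.73,.15,.34,.188);t2=bev(q,.39,.57,.21,.37,.045)
h=max(go2.shape[0],t2.shape[0]);o=np.hstack([np.pad(i,((0,h-i.shape[0]),(0,0),(0,0))) for i in(go2,t2)]);cv2.imwrite("pics/bevs.png",o[:,:,::-1])
# cabinet heights near the lever and approach corridor
P=cloud(p,np.ones((420,560),bool))
for a in [(.55,.70,.05,.14),(.5,.7,-.05,.05),(.45,.62,-.3,0),(.55,.75,.14,.16),(.55,.7,.34,.42)]:
    m=(P[:,0]>a[0])&(P[:,0]<a[1])&(P[:,1]>a[2])&(P[:,1]<a[3]);Q=P[m];R=Q[Q[:,2]>.1];print(a,Q[:,2].max(),R.min(0) if len(R) else 0,R.max(0) if len(R) else 0)
E
python3 e.py
```

```text
rim back pos 0.7052 yaw deg 1.23 1.0
rim front pos 0.6002 yaw deg 1.04 1.0
rim left pos 0.3046 yaw deg 1.51 1.0
rim right pos 0.198 yaw deg 1.11 1.0
tray far pos 0.5486 yaw deg -1.89 0.72
tray near pos 0.4091 yaw deg 1.67 0.87
tray left pos 0.3463 yaw deg -3.83 0.61
tray right pos 0.2356 yaw deg -0.74 1.0
(0.55, 0.7, 0.05, 0.14) 0.24744890903744587 [0.55000209 0.05000647 0.10058512] [0.69996207 0.13000929 0.24744891]
(0.5, 0.7, -0.05, 0.05) 0.3121124594454615 [ 0.5457895  -0.04996345  0.10006657] [0.69992491 0.04996775 0.31211246]
(0.45, 0.62, -0.3, 0) 0.23468881086419036 [ 0.53994291 -0.29987893  0.10001462] [ 6.19981586e-01 -5.95545033e-05  2.34688811e-01]
(0.55, 0.75, 0.14, 0.16) 0.2624920410568543 [0.61032286 0.1575306  0.25443749] [0.62244826 0.15989197 0.26249204]
(0.55, 0.7, 0.34, 0.42) 0.16003000364572872 [0.58837776 0.37967353 0.10001375] [0.69978128 0.41999262 0.16003   ]
```

View pics/bevs.png

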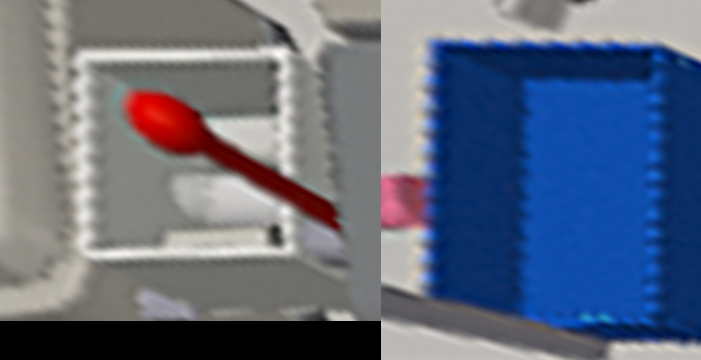

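Call:
{"api": "arm_command", "payload": {
  "increments": [
    [[-1, 10, 33, 10, -5.1], [-1, 18, 33, 10, -5.1], [-1, 18, 33, 10, -5], [-1, 18, 33, 10, -5], [-1, 18, 33, 10, 0], [-1, 18, 33, 10, 0], [-1, 18, 33, 10, 0], [-1, 18, 33, 0, 0], [-1, 18, 33, 0, 0], [-1, 18, 33, 0, 0], [-1, 18, 33, 0, 0], [-1, 18, 33, 0, 0], [-1, 18, 33, 0, 0], [-1, 10, 33, 0, 0], [-1, 0, 40, 0, 0], [-1, 0, 40, 0, 0], [-1, 0, 40, 0, 0], [-1, 0, 40, 0, 0], [-1, 0, 40, 0, 0], [-1, 0, 0, 0, 0]]
  ]
}}

```text
time_s: 3.9
eef_pos: [0.4534, 0.0554, 0.3019]
eef_rot: [-3.141, -0.001, -0.003]
force: [0.1, -0.4, -0.7]
grip_width: 1.002
grip_force: 0.0
```

Call:
{"api": "arm_command", "payload": {
  "increments": [
    [[-1, -8, 40, 0, -0.5], [-1, -8, 40, 0, 0], [-1, -8, 40, 0, 0], [-1, -9, 40, 0, 0], [-1, -9, 40, 0, 0], [-1, -10, 36, -20, 0], [-1, 0, 0, -20, 0], [-1, 0, 0, -20, 0], [-1, 0, 0, 0, 0]]
  ]
}}

```text
time_s: 4.8
eef_pos: [0.4009, 0.2846, 0.2392]
eef_rot: [3.14, 0.003, -0.019]
force: [-0.6, -0.6, -0.2]
grip_width: 1.0
grip_force: 0.0
```

Call:
{"api": "arm_command", "payload": {
  "increments": [
    [[-1, 0, 0, -20, 0], [-1, 0, 0, -20, 0], [-1, 0, 0, -20, 0], [-1, 0, 0, -20, 0], [-1, 0, 0, -20, 0], [-1, 0, 0, -11, 0], [-1, 0, 0, 0, 0]]
  ]
}}

```text
time_s: 5.5
eef_pos: [0.4018, 0.285, 0.1299]
eef_rot: [3.141, 0.001, -0.02]
force: [0.0, -0.1, -0.2]
grip_width: 1.001
grip_force: 0.0
```

```bash
python3 - <<'E'
from h import *
s=manip.sense();print(s["eef_pos"],s["eef_rot"],s["force"])
p=manip.read_camera("side");q=manip.read_camera("top")
cv2.imwrite("pics/g.png",np.hstack([cv2.resize(i["color"][y:y+120,x:x+120,::-1],(400,400),interpolation=2) for i,x,y in((p,170,160),(q,195,220))]))
E
```

```text
[0.40178786 0.28499493 0.1298754 ] [ 3.14093107e+00  1.27481838e-03 -2.01354612e-02] [ 0.04454915 -0.06131809 -0.2149388 ]
```

View pics/g.png

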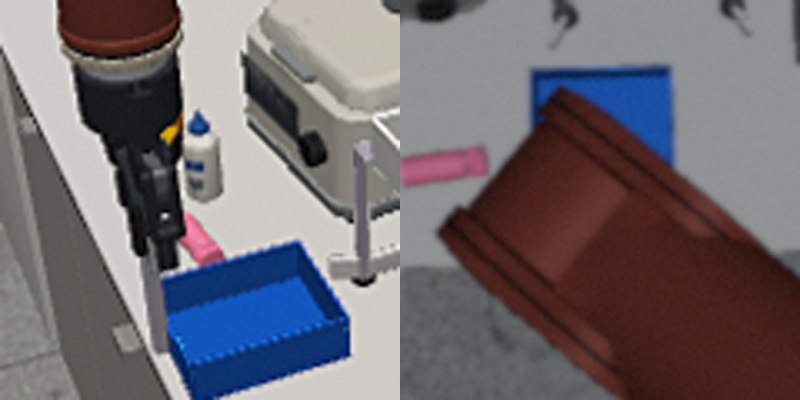

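Call:
{"api": "arm_command", "payload": {
  "increments": [
    [[-1, -1, 6, 0, 0.3], [-1, 0, 0, 0, 0], [1, 0, 0, 0, 0], [1, 0, 0, 0, 0], [1, 0, 0, 0, 0], [1, 0, 0, 0, 0], [1, 0, 0, 0, 0], [1, 0, 0, 0, 0], [1, 0, 0, 0, 0], [1, 0, 0, 0, 0]]
  ],
  "squeeze": 50
}}

```text
time_s: 6.6
eef_pos: [0.4008, 0.2917, 0.1303]
eef_rot: [-3.141, 0.0, -0.014]
force: [-1.7, 0.5, -0.3]
grip_width: 0.209
grip_force: 49.4
```

Call:
{"api": "arm_command", "payload": {
  "increments": [
    [[1, 0, -8, 0, 0.5], [1, 0, -8, 0, 0.5], [1, 0, -8, 0, 0.5], [1, 0, -8, 0, 0.5], [1, 0, -8, 0, 0], [1, 0, -8, 0, 0], [1, 0, 0, 0, 0], [1, 0, 0, 0, 0]]
  ]
}}

```text
time_s: 7.4
eef_pos: [0.4009, 0.2423, 0.1303]
eef_rot: [3.14, 0.0, 0.02]
force: [-2.5, -4.4, 7.5]
grip_width: 0.203
grip_force: 51.1
```

```bash
python3 - <<'E'
from h import *
s=manip.sense();print(s["eef_pos"],s["eef_rot"],s["force"])
q=manip.read_camera("top");p=manip.read_camera("side")
for i in (q,p):
    for d in manip.pinpoint(i,"tray_center")[:1]: print(d["confidence"],at_z(i,d["point"],.0225))
cv2.imwrite("pics/g2.png",np.hstack([cv2.resize(i["color"][y:y+120,x:x+120,::-1],(400,400),interpolation=2) for i,x,y in((p,210,160),(q,210,170))]))
E
```

```text
[0.40092104 0.24233918 0.13034867] [3.13974105e+00 2.16254988e-04 1.95437730e-02] [-2.5385861  -4.42087727  7.5174138 ]
0.84 [0.47841019 0.24122653 0.0225    ]
0.7 [0.48666255 0.25784813 0.0225    ]
```

View pics/g2.png

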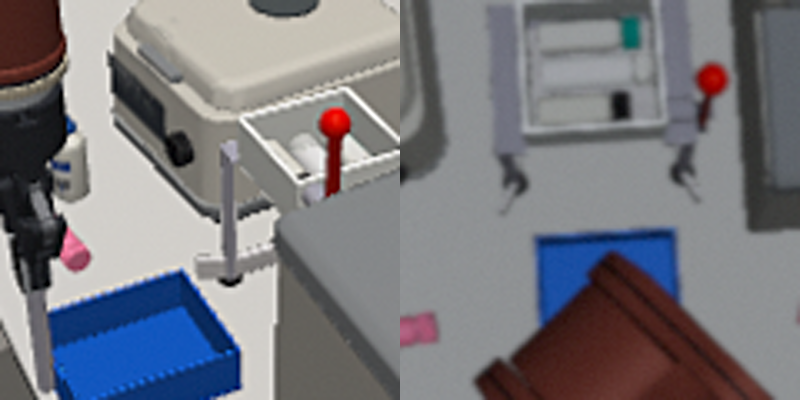

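Call:
{"api": "arm_command", "payload": {
  "increments": [
    [[1, 10, 1, 0, 0], [1, 15, 0.5, 0, 0], [1, 15, 0.5, 0, 0], [1, 15, 0.5, 0, 0], [1, 15, 0.5, 0, 0], [1, 15, 0.5, 0, 0], [1, 15, 0.5, 0, 0], [1, 15, 0.5, 0, 0], [1, 15, 0.5, 0, 0], [1, 10, 0, 0, 0], [1, 0, 0, 0, 0]]
  ]
}}

```text
time_s: 8.7
eef_pos: [0.5418, 0.2489, 0.1304]
eef_rot: [-3.141, -0.0, 0.02]
force: [0.5, -0.0, 3.9]
grip_width: 0.204
grip_force: 50.6
```

Call:
{"api": "arm_command", "payload": {
  "increments": [
    [[1, 4, 0, 0, 0], [1, 4, 0, 0, 0], [1, 4, 0, 0, 0], [1, 4, 0, 0, 0], [1, 2, 0, 0, 0], [1, 0, 0, 0, 0]]
  ]
}}

```text
time_s: 9.3
eef_pos: [0.558, 0.249, 0.1304]
eef_rot: [3.141, 0.002, 0.021]
force: [-6.0, 0.4, 7.2]
grip_width: 0.203
grip_force: 51.2
```

Call:
{"api": "arm_command", "payload": {
  "increments": [
    [[1, 2, 0, 0, 0], [1, 1, 0, 0, 0], [1, 0, 0, 0, 0]]
  ]
}}

```text
time_s: 9.6
eef_pos: [0.5603, 0.249, 0.1304]
eef_rot: [3.141, 0.003, 0.022]
force: [-9.3, -0.3, 8.4]
grip_width: 0.205
grip_force: 51.3
```

Call:
{"api": "arm_command", "payload": {
  "increments": [
    [[1, 2, 0, 0, 0], [1, 2, 0, 0, 0], [1, 0, 0, 0, 0]]
  ]
}}

```text
time_s: 9.9
eef_pos: [0.5609, 0.2492, 0.131]
eef_rot: [3.139, 0.008, 0.023]
force: [-27.9, -7.3, 25.7]
grip_width: 0.199
grip_force: 53.6
```

Call:
{"api": "arm_command", "payload": {
  "increments": [
    [[1, -2, 0, 0, 0], [1, 0, 0, 0, 0], [1, 0, 0, 0, 0]]
  ]
}}

```text
time_s: 10.2
eef_pos: [0.5606, 0.2491, 0.1307]
eef_rot: [3.14, 0.005, 0.022]
force: [-17.6, -2.9, 17.6]
grip_width: 0.202
grip_force: 52.6
```

```bash
python3 - <<'E'
from h import *
q=manip.read_camera("top");p=manip.read_camera("side")
cv2.imwrite("pics/g3.png",np.hstack([cv2.resize(i["color"][y:y+100,x:x+100,::-1],(400,400),interpolation=2) for i,x,y in((p,230,170),(q,220,150))]))
E
```

```text
(no output)
```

View pics/g3.png

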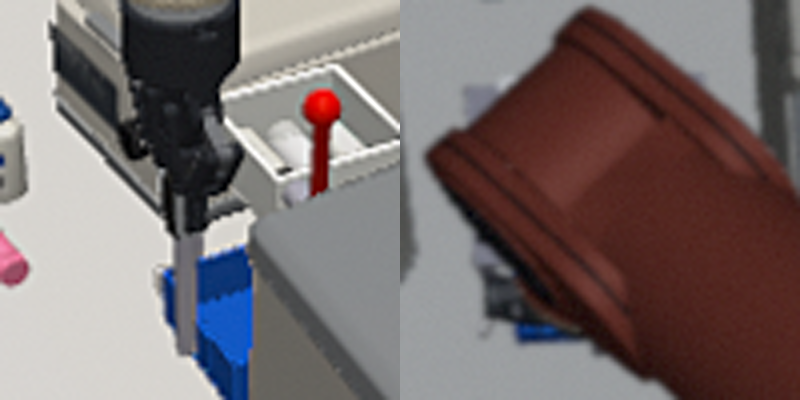

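Call:
{"api": "arm_command", "payload": {
  "increments": [
    [[1, -1, 0, 0, 0], [1, 0, 0, 0, 0], [-1, 0, 0, 0, 0], [-1, 0, 0, 0, 0], [-1, 0, 0, 0, 0], [-1, 0, 0, 0, 0], [-1, 0, 0, 0, 0]]
  ]
}}

```text
time_s: 11.0
eef_pos: [0.5629, 0.2484, 0.1301]
eef_rot: [3.142, 0.0, 0.02]
force: [0.7, 0.7, -0.0]
grip_width: 0.998
grip_force: 0.0
```

Call:
{"api": "arm_command", "payload": {
  "increments": [
    [[-1, 0, 0, 20, 0], [-1, 0, 0, 30, 0], [-1, 0, 0, 30, 0], [-1, 0, 0, 30, 0], [-1, 0, 0, 30, 0], [-1, 0, 0, 30, 0], [1, 2, -20, 0, 0], [1, 2, -20, 0, 0], [1, 2, -20, 0, 0], [1, 0, -20, 0, 0], [1, 0, 0, 0, 0], [1, 0, 0, 0, 0], [1, 0, 0, 0, 0]]
  ]
}}

```text
time_s: 12.3
eef_pos: [0.5686, 0.1697, 0.3004]
eef_rot: [-3.141, 0.0, 0.022]
force: [0.3, -0.2, -0.7]
grip_width: -0.001
grip_force: 0.0
```

```bash
python3 - <<'E'
from h import *
s=manip.sense();print(s["eef_pos"],s["eef_rot"],s["force"],s["grip_width"])
q=manip.read_camera("top");p=manip.read_camera("side")
for i in (q,p):
  for k,z in(("tray_center",.0225),("tray_grip",.148),("lever_knob",.256)):
    for d in manip.pinpoint(i,k)[:1]: print(k,d["confidence"],at_z(i,d["point"],z))
P=cloud(p,np.ones((420,560),bool))
for a in((.59,.64,.14,.19,.245,.275),(.53,.59,.22,.275,.12,.185)):
    m=np.all([(P[:,k]>a[2*k])&(P[:,k]<a[2*k+1]) for k in range(3)],0);print(m.sum(),P[m].min(0) if m.any() else 0,P[m].max(0) if m.any() else 0)
cv2.imwrite("pics/g4.png",np.hstack([cv2.resize(i["color"][y:y+100,x:x+100,::-1],(400,400),interpolation=2) for i,x,y in((p,250,160),(q,220,150))]))
E
```

```text
[0.56857691 0.16973946 0.30035005] [-3.14104460e+00  4.61514833e-06  2.18785496e-02] [ 0.33323673 -0.22771641 -0.67187243] -0.0010794907984389914
tray_grip 0.79 [0.56383577 0.24669315 0.148     ]
tray_center 0.6 [0.63984217 0.24451501 0.0225    ]
tray_grip 0.92 [0.56295949 0.25134547 0.148     ]
lever_knob 0.57 [0.62430862 0.16958142 0.256     ]
78 [0.60659408 0.15320332 0.24790579] [0.62636441 0.17296086 0.26869274]
156 [0.54826334 0.23836887 0.12069968] [0.57114911 0.25633383 0.17443978]
```

View pics/g4.png

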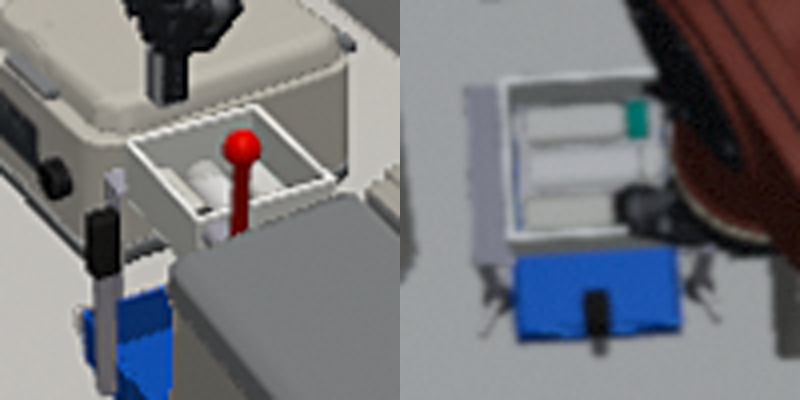

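Call:
{"api": "arm_command", "payload": {
  "increments": [
    [[1, 0, -1, -20, 0], [1, 0, -1, -20, 0], [1, 0, 0, -18, 0], [1, 10, 0, 0, 0], [1, 10, 0, 0, 0], [1, 8, 0, 0, 0], [1, 8, 0, 0, 0], [1, 8, 0, 0, 0], [1, 8, 0, 0, 0], [1, 8, 0, 0, 0], [1, 6, 0, 0, 0], [1, 0, 0, 0, 0], [1, 0, 0, 0, 0], [1, 0, 0, 0, 0], [1, 0, 0, 0, 0]]
  ]
}}

```text
time_s: 14.2
eef_pos: [0.6345, 0.1665, 0.2423]
eef_rot: [3.141, 0.0, 0.021]
force: [-3.0, -0.8, -1.8]
grip_width: -0.002
grip_force: 1.7
```

```bash
python3 - <<'E'
from h import *
s=manip.sense();print(s["eef_pos"],s["force"])
q=manip.read_camera("top");p=manip.read_camera("side")
for i in (q,p):
  for k in("lever_knob","vial_1_center"):
    for d in manip.pinpoint(i,k)[:5]: print(k,d["confidence"],d["point"],at_z(i,d["point"],.25 if k[0]=="l" else .02))
cv2.imwrite("pics/g5.png",np.hstack([cv2.resize(i["color"][y:y+100,x:x+100,::-1],(400,400),interpolation=2) for i,x,y in((p,250,160),(q,220,150))]))
E
```

```text
[0.63453605 0.16650972 0.24234767] [-2.95690323 -0.78147919 -1.78346411]
vial_1_center 0.48 [269.7, 198.8] [0.66656766 0.24613205 0.02      ]
lever_knob 0.48 [323.0, 193.4] [0.65736836 0.17251522 0.25      ]
```

View pics/g5.png

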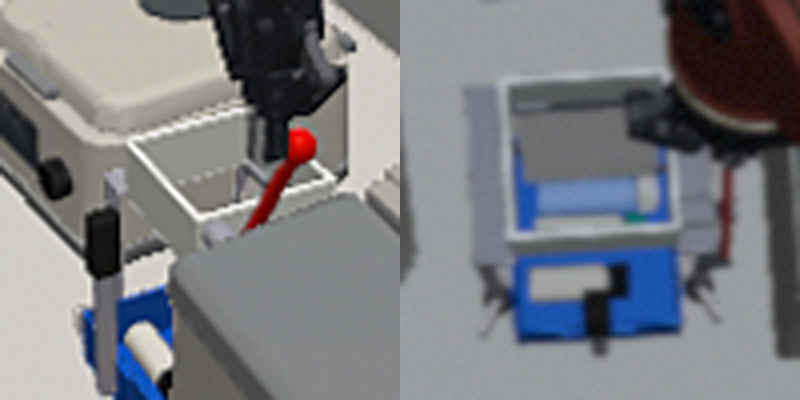

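Call:
{"api": "arm_command", "payload": {
  "increments": [
    [[1, -15, 0, 0, 0], [1, -17, 0, 0, 0], [1, -17, 0, 0, 0], [1, -17, 0, 0, 0], [1, 0, 0, 20, 0], [1, 0, 0, 20, 0], [1, 0, 0, 18, 0], [-1, -2, 20, 0, 0], [-1, -2, 20, 0, 0], [-1, -2, 21, 0, 0], [-1, -2, 21, 0, 0], [-1, 0, 0, 0, 0], [-1, 0, 0, 0, 0]]
  ]
}}

```text
time_s: 15.8
eef_pos: [0.5614, 0.2489, 0.3009]
eef_rot: [-3.141, -0.002, 0.021]
force: [0.4, -0.4, 1.1]
grip_width: 0.995
grip_force: 0.0
```

```bash
python3 - <<'E'
from h import *
p=manip.read_camera("side")
for d in manip.pinpoint(p,"tray_grip")[:2]: print(d["confidence"],at_z(p,d["point"],.148))
P=cloud(p,np.ones((420,560),bool));a=(.53,.59,.22,.275,.125,.185)
m=np.all([(P[:,k]>a[2*k])&(P[:,k]<a[2*k+1]) for k in range(3)],0);print(m.sum(),P[m].min(0),P[m].max(0))
E
```

```text
0.89 [0.55765581 0.24161134 0.148     ]
153 [0.54866752 0.23762341 0.12600095] [0.57179586 0.25700781 0.17420581]
```

Grip unchanged at (0.560, 0.248). Regrasp.

Call:
{"api": "arm_command", "payload": {
  "increments": [
    [[-1, 0, 0, -25, 0], [-1, 0, 0, -30, 0], [-1, 0, 0, -30, 0], [-1, 0, 0, -30, 0], [-1, 0, 0, -30, 0], [-1, 0, 0, -25, 0], [-1, 0, 0, 0, 0], [1, 0, 0, 0, 0], [1, 0, 0, 0, 0], [1, 0, 0, 0, 0], [1, 0, 0, 0, 0], [1, 0, 0, 0, 0], [1, 0, 0, 0, 0], [1, 0, 0, 0, 0], [1, 0, 0, 0, 0]]
  ],
  "squeeze": 50
}}

```text
time_s: 17.4
eef_pos: [0.5612, 0.2491, 0.1311]
eef_rot: [-3.141, -0.001, 0.021]
force: [-0.6, 0.4, 6.8]
grip_width: 0.206
grip_force: 50.1
```

Call:
{"api": "arm_command", "payload": {
  "increments": [
    [[1, -5, 0, 0, 0], [1, -9, 0, 0, 0], [1, -9, -0.5, 0, 0], [1, -9, 0, 0, 0], [1, -9, -0.5, 0, 0], [1, -9, 0, 0, 0], [1, -9, -0.5, 0, 0], [1, -9, 0, 0, 0], [1, -9, -0.5, 0, 0], [1, -9, 0, 0, 0], [1, -9, -0.5, 0, 0], [1, 0, 0, 0, 0]]
  ]
}}

```text
time_s: 18.6
eef_pos: [0.4656, 0.2462, 0.131]
eef_rot: [3.141, -0.002, 0.021]
force: [2.9, 1.8, 6.8]
grip_width: 0.207
grip_force: 50.1
```

Call:
{"api": "arm_command", "payload": {
  "increments": [
    [[1, -9, 0, 0, 0], [1, -9, -0.5, 0, 0], [1, -9, 0, 0, 0], [1, -9, -0.5, 0, 0], [1, -9, 0, 0, 0], [1, -9, -0.5, 0, 0], [1, -7, 0, 0, 0], [1, -4, 0, 0, 0], [1, 0, 0, 0, 0], [1, 0, 0, 0, 0]]
  ]
}}

```text
time_s: 19.6
eef_pos: [0.401, 0.2446, 0.1307]
eef_rot: [3.142, -0.001, 0.02]
force: [2.4, -0.6, 7.8]
grip_width: 0.205
grip_force: 50.3
```

```bash
cat > f.py <<'E'
from c import *
s=manip.sense();print(s["eef_pos"],s["force"])
for cam in("top","side"):
    p=manip.read_camera(cam)
    for k in("tray_center","vial_1_center"):
        for d in manip.pinpoint(p,k)[:5]: print(cam,k,round(d["confidence"],2),at_z(p,d["point"],.02).round(3))
    P=cloud(p,np.ones((420,560),bool));c=p["color"][p["z_map"]>0].astype(int)
    m=(c[:,2]>c[:,0]+60)&(P[:,0]>.36)&(P[:,0]<.75)&(P[:,1]>.12)&(P[:,1]<.35)&(P[:,2]<.06)
    print("blue",P[m].min(0).round(3),P[m].max(0).round(3))
    m=(c[:,2]<c[:,0]+30)&(P[:,0]>.42)&(P[:,0]<.54)&(P[:,1]>.195)&(P[:,1]<.295)&(P[:,2]<.1)&(P[:,2]>.006)
    print("vialpts",m.sum(),P[m].min(0).round(3),P[m].max(0).round(3))
E
python3 f.py
```

```text
[0.40097658 0.24461788 0.13068576] [ 2.4223707  -0.64796694  7.79285243]
top vial_1_center 0.59 [0.507 0.246 0.02 ]
blue [ 0.474  0.192 -0.   ] [0.551 0.305 0.053]
vialpts 17 [0.504 0.205 0.023] [0.519 0.265 0.033]
side tray_center 0.6 [0.487 0.259 0.02 ]
side tray_center 0.48 [0.441 0.397 0.02 ]
side vial_1_center 0.65 [0.493 0.236 0.02 ]
blue [ 0.409  0.185 -0.   ] [0.575 0.31  0.051]
vialpts 316 [0.429 0.208 0.013] [0.508 0.293 0.033]
```

Call:
{"api": "arm_command", "payload": {
  "increments": [
    [[0.5, 0, 0, 0, 0], [0.2, 0, 0, 0, 0], [-0.2, 0, 0, 0, 0], [-1, 0, 0, 0, 0], [-1, 0, 0, 0, 0], [-1, 0, 0, 0, 0], [-1, 0, 0, 0, 0], [-1, 0, 0, 20, 0], [-1, 0, 0, 30, 0], [-1, 0, 0, 30, 0], [-1, 0, 0, 30, 0], [-1, 0, 0, 30, 0], [-1, 0, 0, 30, 0], [-1, 8, -40, 0, 0], [-1, 8, -40, 0, 0], [-1, 8, -40, 0, 0], [-1, 8, -40, 0, 0], [-1, 8, -40, 0, 0], [-1, 8, -40, 0, 0], [-1, 0, -40, 0, 0]]
  ]
}}

```text
time_s: 21.9
eef_pos: [0.4492, -0.0371, 0.3003]
eef_rot: [-3.141, -0.0, 0.021]
force: [1.3, -0.2, 0.4]
grip_width: 0.997
grip_force: 0.0
```

Call:
{"api": "arm_command", "payload": {
  "increments": [
    [[-1, 0, -40, 0, 0], [-1, 0, -40, 0, 0], [-1, 0, -40, 0, 0], [-1, -10, -40, 0, 0], [-1, -10, -40, 0, 0], [-1, -10, -40, 0, 0], [-1, 0, 0, 0, 0], [-1, 0, 0, 0, 0]]
  ]
}}

```text
time_s: 22.7
eef_pos: [0.4185, -0.2759, 0.3]
eef_rot: [-3.141, 0.0, 0.019]
force: [0.7, 0.1, 1.2]
grip_width: 1.001
grip_force: 0.0
```

```bash
python3 f.py; python3 a.py | grep -v "^{" | grep -E "stain|cup|film|tray_c|grip|top|side"; python3 - <<'E'
from c import *
p=manip.read_camera("top")
for d in manip.silhouettes(p,"vial_1_center")[:6]:
    Q=cloud(p,d["mask"]);print(round(d["confidence"],2),d["rect"],Q.mean(0).round(3),Q.max(0).round(3),np.mean(p["color"][d["mask"]],0).round())
E
```

```text
[ 0.41848242 -0.27594992  0.30000511] [0.69807704 0.14973769 1.22631712]
top vial_1_center 0.55 [0.478 0.245 0.02 ]
blue [ 0.409  0.19  -0.005] [0.551 0.305 0.05 ]
vialpts 419 [0.42  0.203 0.017] [0.492 0.291 0.033]
side tray_center 0.84 [0.493 0.26  0.02 ]
side tray_center 0.53 [0.462 0.232 0.02 ]
side vial_1_center 0.52 [0.484 0.246 0.02 ]
blue [ 0.409  0.185 -0.002] [0.553 0.308 0.05 ]
vialpts 283 [0.421 0.208 0.013] [0.486 0.292 0.033]
top [0.366 0.241 1.215]
tray_center 0.8 [272.1 262.4] [0.487 0.247 0.022]
tray_center 0.68 [268.  284.7] [0.427 0.261 0.022]
tray_grip 0.65 [275.4 292.9] [0.4   0.241 0.148]
tray_grip 0.64 [273.3 262.8] [0.473 0.243 0.148]
stain_blue 0.53 [180.2 255.6] [0.519 0.504 0.   ]
specimen_cup_red 0.7 [385.1 256.6] [ 0.491 -0.069  0.   ]
film_box 0.9 [150.2 268.6] [0.486 0.588 0.   ]
film_box 0.52 [176.7 258.2] [0.512 0.513 0.   ]
M tray_center 0.95 [249.4, 236.9, 293.4, 297.2] [ 0.402  0.19  -0.002] [0.507 0.245 0.003] [0.549 0.304 0.171]
M tray_grip 0.98 [249.8, 235.5, 295.5, 296.8] [ 0.401  0.191 -0.002] [0.505 0.245 0.004] [0.55  0.304 0.171]
M stain_bl
[... 746 characters left out ...]
81 0.611 0.   ]
film_box 0.55 [219.3 238.8] [0.445 0.418 0.   ]
M tray_center 0.7 [211.9, 226.5, 282.6, 289.1] [0.396 0.187 0.   ] [0.486 0.239 0.027] [0.551 0.306 0.169]
M tray_grip 0.61 [215.2, 230.7, 280.0, 285.3] [0.397 0.187 0.001] [0.488 0.239 0.027] [0.551 0.305 0.166]
M stain_blue 0.5 [223.3, 195.2, 236.5, 219.1] [0.498 0.49  0.002] [0.512 0.498 0.047] [0.532 0.517 0.088]
M specimen_cup_red 0.74 [290.4, 335.7, 323.7, 374.2] [ 0.456 -0.11   0.002] [ 0.479 -0.091  0.062] [ 0.513 -0.054  0.066]
M film_box 0.78 [202.6, 194.9, 227.8, 212.5] [0.455 0.557 0.002] [0.483 0.579 0.028] [0.513 0.607 0.035]
0.69 [257.9, 258.9, 287.5, 273.0] [0.48  0.242 0.025] [0.493 0.283 0.034] [ 97. 118. 154.]
```

```bash
python3 - <<'E'
from c import *
p=manip.read_camera("top");b=bev(p,.405,.555,.18,.315,.025,.001).astype(int)
for r in range(2,150,6):  # classify cells: B blue, W white/grey, T teal, K black
    s=""
    for c in range(2,135,5):
        R,G,Bl=b[r,c]; s+= "K" if max(R,G,Bl)<60 else "W" if R>110 and abs(R-Bl)<60 else "T" if G>R+40 and abs(G-Bl)<40 else "l" if Bl>R+25 and R>85 else "B" if Bl>R+40 else "."
    print(round(.555-r*.001,3),s)
E
```

```text
0.553 W.BBBBBlBBBBBBBBBBBBBBBBBWW
0.547 W.BBBBBBBBBBBBBBBBBBBBBBBWW
0.541 WBBBBBBBBBBBBBBBBBBBBBBBBWW
0.535 WlBBBBBBBBBBBBBBBBBBBBBBBWW
0.529 WlBBBBBBBBBBBBBBBBBBBBBBBWW
0.523 WlBBBBBBBBBBBBBBBBBBBBBBBWW
0.517 WlBBBBBBBBBBBBBBBBBBBBBBBWW
0.511 WlBBBBBBBBBBBBBBBBBBBBBBBWW
0.505 WlBBBBBBBBBBBBBBBBBBBBBBBWW
0.499 WlBBBBBBBBBBBBBBBBBBBBBBBWW
0.493 WlBBBBBBBBBBBBBBBBBBBBBBBWW
0.487 WlBBBBBlllllllllllllWWWBBWW
0.481 WWBBBBllllllllllllllWWWBBWW
0.475 WWBBBBllllllllllllllWWlBB.W
0.469 WWBBBBBBlBBBBBBBBBBBWWlBB.W
0.463 W.BBBlWWWWWWWWWWW.TTTBBBBlW
0.457 W.BBBWWWWWWWWWWWWWTTTBBBBlW
0.451 W.BBBWWWWWWWWWWWWWTTTBBBBlW
0.445 W.BBBB..WWWWWWWWW.TTTBBBBlW
0.439 WWBBB.W.........KKBBBBBBBlW
0.433 WWBBlWWWWWWWWWW.KKBBBBBBBlW
0.427 WWBBlWWWWWWWWWW.KKBBBBBBBlW
0.421 WWBBlWWWWWWW...KKKBBBBBBBlW
0.415 WWBBBBBBBBBBKKKBBBBBBBBBBlW
0.409 WW......lBBBKKK.BBlWWWWWWWW
```

All three vials lie in the tray, which is clear of the stand.

```bash
python3 -c "
from bench import manip
print(manip.finish_job())"
```

```text
the job is handed in; nothing more can be done
None
```

The job is handed in: the tray was slid fully home before the lever was pushed, all three vials dropped into it, and it now lies flat about 20 mm clear of the stand, with the bottle, cup and box where they were and about 23 s of the 67 s used.

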